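# Set out the bushing job at the press bench

### The job

Set out the next press job: stand the brass bush and the red fitting in the blue kit tray, and the steel pin and the white spacer in the yellow kit tray, upright and one part to each pocket. Put the aluminium block in the vise, flat on the parallels with its long side along the jaws and centred on them, and slide the red jaw up to clamp it firmly against the fixed jaw. Leave the oil bottle where it stands.

Things in the scene. Friction and masses are not known exactly. Their poses are not given: they have to be found in the camera images.
- block: Pale aluminium block with a dark round bore mark on top, loose, 46 mm (x) x 60 mm (y) x 42 mm high, 0.3 kg. Origin: centre of its underside, z up. Clamp it across the 46 mm; it is best picked across its 60 mm length by the upper 17 mm, so that the fingers stay above the vise jaws.
- bush: Brass flanged bush, loose, standing on its flange: flange 36 mm diameter x 8 mm, above it 28 mm diameter up to 40 mm high, dark bore mark on top. Origin: centre of its underside, z up.
- pin: Bright steel dowel pin, loose, standing upright: plain cylinder 24 mm diameter, 50 mm high. Origin: centre of its underside, z up.
- fitting: Red plastic fitting, loose: red body 36 mm diameter x 26 mm high with a brass stub of 14 mm diameter on top, 42 mm high in all. Origin: centre of its underside, z up.
- spacer: White plastic spacer, loose: 40 mm diameter, 32 mm high, dark bore mark on top. Origin: centre of its underside, z up.
- tray_blue: Blue kit tray, fixed to the bench: a shallow open box 136 x 70 mm (long side along its x) and 12 mm high. Origin: centre of its underside, z up. Floor, walls and one slightly lower cross wall are 3 mm thick and make two square pockets about 63 mm wide, centred 33 mm either side of the origin along the tray's x.
- tray_yellow: Yellow kit tray, fixed to the bench: a shallow open box 136 x 70 mm (long side along its x) and 12 mm high. Origin: centre of its underside, z up. Floor, walls and one slightly lower cross wall are 3 mm thick and make two square pockets about 63 mm wide, centred 33 mm either side of the origin along the tray's x.
- vise: Machine vise, fixed to the bench, dark base 160 (x) x 80 (y) x 16 mm high. Origin: centre of its underside, z up; x points from the sliding red jaw to the dark fixed jaw, whose face is at x = +50 mm. Jaws 80 mm wide (y), tops at z = 50 mm. Two parallels (bright strips along y at x = +41 and +7 mm) carry the block, underside at z = 28, top at 70 mm. Clamped, its centre is at x = +27 mm, y = 0.
- vise_jaw (a joint): Sliding red jaw, no screw: value = gap between jaw faces in m (start 0.070 to 0.080, most 0.083, 0.046 with the block clamped). Its face is at vise x = 50 mm - gap, the jaw is 40 mm thick. Push or pull it along vise x (4 N friction); it stays where left. Black post on top to hold it by: 16 mm diameter, at y = 0, 28 mm behind the face, z = 50 to 86 mm.
- oil: Bystander: amber oil bottle with a black cap, standing loose, 48 mm diameter, 85 mm high. Origin: centre of its underside.
Not all that is in view belongs to the job. Several things look just like the pin: the one meant starts farthest from the robot's base.

How it is judged:
By the outcome, as a careful person would: the job done as asked, in the order asked, and still so for the second after the job is handed in, with the robot touching nothing.
It also fails if it takes over 131 s, if anything falls off the work surface, if the arm or the gripper's body presses on something with over 40 N, if the wrist force passes 120 N, or if a joint passes its speed limit or range.

### The arm

A 6-joint arm with a two-finger parallel gripper is mounted at the origin on the work surface. World frame = base frame: x ahead of the robot, y to its left, z up, the work surface at z = 0. Lengths are in mm, angles in rad, forces in N, time in s.
With the tool pointing down it reaches from about 350 to 875 mm from the base axis. Payload 4.2 kg.
Tool frame: the origin (TCP) lies midway between the tips of the shut fingers; the grasp point (between the pads) lies 19 mm behind it; z points along the fingers, y is the line along which they close (so a half turn about z gives the same grasp; the last joint's range is limited). The gripper opens to 85 mm and grips with 20 to 120 N. Pads are 22 mm wide; open, the fingers measure 114 mm over their backs; the gripper's body (76 mm by 85 mm) begins 54 mm behind the grasp point. The pads swing forward as they close: fully open they stand 13 mm farther back than shut.
Start: joints at [1.506, 0.385, 0.008, 0, -1.194, -0.259], TCP at [198.825, 592.51, 231.312] pointing down, gripper open.
Joint ranges: [-3.14, 3.14], [-1.21, 2.06], [-1.07, 1.41], [-3.16, 2.05], [-2.99, -0.16], [-3.1, 3.1]. Speed limits (rad/s): [2.79, 2.79, 3.14, 3.14, 3.14, 3.14].

### API

Orientations are given as a unit quaternion [x, y, z, w].
In Python, from bench import arm gives the robot as it stands. The module is installed in compiled form; this text tells all that it offers.
- The arm moves only by the shell command python3 -m handwheel 'ROWS' [OPENING]. ROWS is JSON, a list of rows, each an object of numbers: "x", "y", "z": the shift along the world's x, y, z each as a share of 20 cm, from -1 to 1; "ax", "ay", "az": the turn, a rotation vector about the world's x, y, z each as a share of 90 degrees, from -1 to 1. In form: [{"x": .., "y": .., "z": .., "ax": .., "ay": .., "az": ..}, ...]. A call has exactly 8 rows; each row shifts and turns the commanded pose from where the row before left it; what a row does not reach is not made up. A row lasts 1/10 s, in which the tool goes at most 50 mm and 8.59 degrees, less where a joint would pass 70% of its speed; a pose out of reach is approached as far as the arm can. A call with a number of a shift or a turn outside -1 to 1 is refused whole. A call with a gripper value outside its range is refused whole. OPENING is the opening, from -1 (shut) to 1 (fully open), set as the call begins (- or left out, the last holds). The fingers move at their own pace and stop on an object; the grip force is fixed at half the most. Time passes only in rows, so rows that do not move let the fingers close, or fill a call up. It gives the time, the measured TCP pose, the force, the opening and the grip force at its end, in the units of the state.
- arm.read_state(): the state, without advancing time (a new reading comes with each control period).
- arm.get_image(name): name is "side" or "top"; returns the picture (400x640x3 uint8, red, green, blue); there is no depth.
- arm.camera_params(name): a dict with "K" (3x3 intrinsics, pixels), "position" and "orientation" of the camera in the world. Camera axes: x right, y down, z forward; pixel columns grow to the right and rows downward; lengths in mm; the calibration is good to about 2 mm. A picture is of the moment at which its call begins. camera_params takes no time and is no camera call.
- arm.job_done(): hands the job in; it is judged then, once.
The state is a dict: "clock": time; "joints": joint angles; "joint_vel": joint speeds; "joint_efforts": joint torques, N m; "position": TCP position; "ee_rot": TCP orientation; "contact_force": force on the tool from outside, world axes, zero at the start; "wrist_torque": the same for the moment, N m; "gripper_width": finger opening in mm; "grasp_force": force on a finger pad.
Only numpy, scipy, OpenCV 4.12 (cv2) and the standard library are available. Lean on these libraries where they do the work, as an engineer would, in place of code of your own. Each camera call takes 0.05 s, during which the arm holds its last target. There are 200 camera calls.

## Working session

There is one attempt and no reset: what is moved stays moved. The work goes in short steps, Python scripts to look and compute and a shell command to move; the robot and the scene stay as the last step left them, time stands still between calls to the robot, and variables do not carry over. Pictures are saved under pics/ and viewed, at most 14 in all, crops included, and the job is handed in when it is done.

```bash
mkdir -p pics; python3 - <<'E'
from bench import arm
import cv2
for n in("top","side"):
    im=arm.get_image(n); cv2.imwrite(f"pics/{n}0.png",im[...,::-1]); p=arm.camera_params(n); print(n,p)
print(arm.read_state())
E
```

```text
top {'K': array([[510.17288886,   0.        , 313.30312765],
       [  0.        , 510.17288886, 197.20744404],
       [  0.        ,   0.        ,   1.        ]]), 'position': array([ 421.06764906,   14.94818482, 1245.37131811]), 'orientation': array([-0.69843721,  0.71423058, -0.03882732,  0.02350709])}
side {'K': array([[372.72675962,   0.        , 323.8366441 ],
       [  0.        , 372.72675962, 200.47865151],
       [  0.        ,   0.        ,   1.        ]]), 'position': array([ 146.61564135, -661.21091844,  457.60042773]), 'orientation': array([ 0.82718845, -0.21341721,  0.1392013 , -0.50083467])}
{'clock': 0.1, 'joints': array([ 1.50559621e+00,  3.85481902e-01,  6.76869471e-03, -3.84931423e-04,
       -1.19398782e+00, -2.58624795e-01]), 'joint_vel': array([ 9.02609653e-04, -1.56158063e-03,  1.74885533e-03,  1.66216322e-03,
       -7.01374601e-05,  3.08236775e-05]), 'joint_efforts': array([-5.68477808e-04, -3.93320847e+01,  1.88928580e+01,  4.19793427e+00,
       -2.62119749e-03,  7.26490697e-06]), 'position': array([198.68935101, 592.04016912, 230.33946823]), 'ee_rot': array([ 9.86908879e-01, -1.61275929e-01, -8.60990741e-05,  9.65173784e-04]), 'contact_force': array([ 1.06582796, -0.79792475,  0.02605212]), 'wrist_torque': array([-0.01028868,  0.039339  ,  0.01302617]), 'grasp_force': 0.0, 'gripper_width': 85.28254779767772}
```

View pics/top0.png

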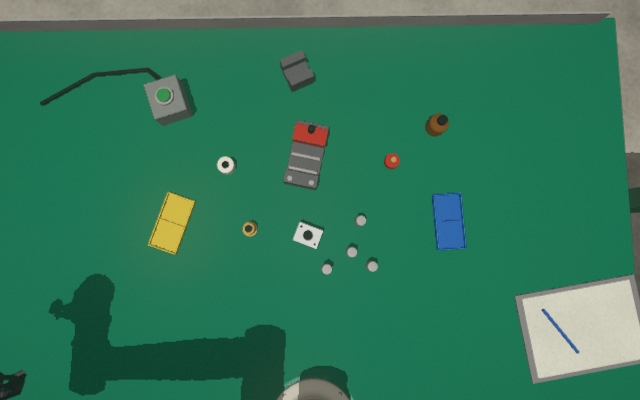

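View pics/side0.png

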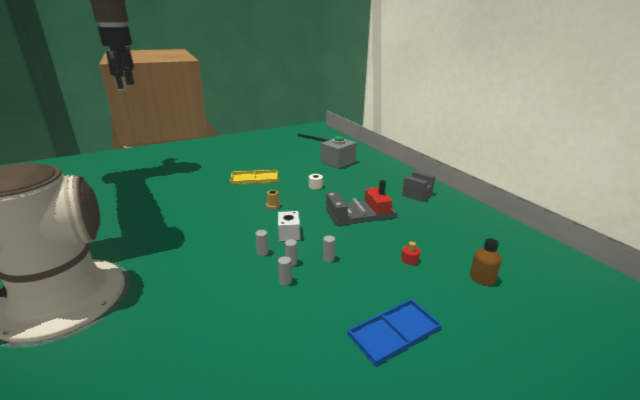

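The top view has world +x up and +y to the left. It shows the blue tray at (449,221), yellow tray (172,223), bush (250,229), fitting (392,160), spacer (226,165), block (308,235) and vise (306,155). The post is at (311,128). There are four pin-like cylinders; the topmost, at (361,220), looks farthest from the base. In the side view the bush is at (272,200), the fitting at (411,254) and that pin at (329,249).

```bash
cat > h.py <<'E'
import numpy as np,cv2
from bench import arm
from scipy.spatial.transform import Rotation as R
def grab(n,save=None):
    im=arm.get_image(n)
    if save: cv2.imwrite(f"pics/{save}.png",im[...,::-1])
    return im
def ray(n,uv):
    p=arm.camera_params(n); d=np.linalg.inv(p["K"])@[uv[0],uv[1],1]
    return p["position"],R.from_quat(p["orientation"]).apply(d)
def onz(n,uv,z):
    o,d=ray(n,uv); return o+d*(z-o[2])/d[2]
def proj(n,P):
    p=arm.camera_params(n); c=R.from_quat(p["orientation"]).inv().apply(np.array(P)-p["position"]); q=p["K"]@c; return q[:2]/q[2]
def obj(im,c,r,fn=None):
    """largest non-green blob round pixel c: centroid, minAreaRect, area"""
    x0,y0=int(c[0]-r),int(c[1]-r); a=im[y0:y0+2*r,x0:x0+2*r]; k=a.astype(int)
    hsv=cv2.cvtColor(a,cv2.COLOR_RGB2HSV).astype(int)
    m=fn(hsv) if fn else ~((hsv[...,0]>60)&(hsv[...,0]<95)&(hsv[...,1]>110))
    cs,_=cv2.findContours(m.astype(np.uint8),cv2.RETR_EXTERNAL,cv2.CHAIN_APPROX_NONE)
    q=max(cs,key=cv2.contourArea); M=cv2.moments(q); 
    uv=np.array([M["m10"]/M["m00"]+x0,M["m01"]/M["m00"]+y0]); rc=cv2.minAreaRect(q)
    box=cv2.boxPoints(rc)+[x0,y0]
    return uv,box,M["m00"]
E
python3 - <<'E'
from h import *
np.set_printoptions(precision=1,suppress=True)
im=cv2.imread("pics/top0.png")[...,::-1].copy(); si=cv2.imread("pics/side0.png")[...,::-1].copy()
L=dict(bush=((250,229),14,(272,200),14,20),fitting=((392,160),14,(411,254),16,20),spacer=((226,165),16,(316,181),14,16),
 pinA=((361,220),12,(329,249),17,25),pinB=((352,252),12,(291,252),12,25),pinC=((372,266),12,(285,271),17,25),pinD=((327,269),12,(262,243),16,25),
 oil=((437,124),20,(486,262),26,42),block=((308,235),24,(289,226),20,21),)
for k,(c,r,c2,r2,z) in L.items():
    uv,b,A=obj(im,c,r); w=onz("top",uv,z); 
    u2,b2,A2=obj(si,c2,r2); w2=onz("side",u2,z)
    sz=[np.linalg.norm(onz("top",b[i],2*z)-onz("top",b[i+1],2*z)) for i in (0,1)]
    print(k,uv,w[:2],"side",w2[:2],"size",np.array(sz),"R",np.hypot(*w[:2]))
for n,c,r,z,f in (("blue",(449,221),36,12,lambda h:(abs(h[...,0]-110)<12)&(h[...,1]>120)),("yellow",(172,223),38,12,lambda h:(abs(h[...,0]-25)<9)&(h[...,1]>120)),
   ("block",(308,235),24,42,lambda h:(h[...,1]<60)&(h[...,2]>150)),("redjaw",(311,134),24,50,lambda h:((h[...,0]<8)|(h[...,0]>172))&(h[...,1]>150)),("vise",(306,155),44,30,None)):
    uv,b,A=obj(im,c,r,f); P=np.array([onz("top",q,z)[:2] for q in b]); e=P[1]-P[0],P[2]-P[1]
    print(n,uv,P.mean(0),"sides",[np.linalg.norm(v) for v in e],"angles",[np.degrees(np.arctan2(v[1],v[0])) for v in e])
    print(P.tolist())
a=cv2.resize(im[105:285,205:385],None,fx=3.3,fy=3.3,interpolation=cv2.INTER_CUBIC); cv2.imwrite("pics/c1.png",a[...,::-1])
E
```

```text
bush [249.3 228.4] [457.4 141.9] side [455.1 136. ] size [35.3 35.3] R 478.929779994836
fitting [391.3 160.6] [ 614.5 -205. ] side [ 609.3 -213. ] size [40.  36.4] R 647.8104539686192
spacer [225.6 164.8] [612.8 197.7] side [611.3 195.3] size [40.5 46.2] R 643.9354959696398
pinA [359.9 220.3] [ 470.7 -123.2] side [ 470.  -123.8] size [25.9 23.5] R 486.5716166546814
pinB [351.  251.5] [396.8 -99.7] side [ 393.5 -100.6] size [23.4 25.5] R 409.165601359838
pinC [371.4 265.7] [ 362.  -147.1] side [ 367.3 -142.7] size [24.2 28. ] R 390.7863041719675
pinD [326.1 268.5] [358.1 -39.3] side [358.1 -40.5] size [23.3 25.4] R 360.2640765384341
oil [436.5 124.5] [ 696.8 -313.6] side [ 687.6 -326.9] size [57.4 46.1] R 764.1094991366501
block [307.4 234.8] [439.    3.3] side [435.5  -5.8] size [48.5 62.1] R 439.05837170301487
blue [448.7 221. ] [ 465.1 -340.6] sides [np.float64(72.6980210107918), np.float64(137.55978042685746)] angles [np.float64(-85.87983075810274), np.float64(-177.43120135058993)]
[[531.1098624439912, -301.1369809035523], [536.3331104724684, -373.64711770468193], [398.91156045466
[... 738 characters left out ...]
36698390787]]
redjaw [309.6 135.2] [675.5  -7.4] sides [np.float64(43.079154038435306), np.float64(78.47510582553136)] angles [np.float64(-12.271865275047832), np.float64(-102.55992742556543)]
[[662.9613377511342, 35.395743530295896], [705.0561358700113, 26.239243980892702], [687.9908896422241, -50.35788132752433], [645.9428249355972, -40.95349354056955]]
vise [305.7 154.3] [633.1   3.7] sides [np.float64(159.47697772865712), np.float64(83.61633693694255)] angles [np.float64(-13.034733236693867), np.float64(-103.35712613282207)]
[[565.0094538679384, 62.133091348386586], [720.3772709728207, 26.164385039562546], [701.0602314965519, -55.190048082576375], [545.9003899648488, -18.26576645290195]]
```

View pics/c1.png

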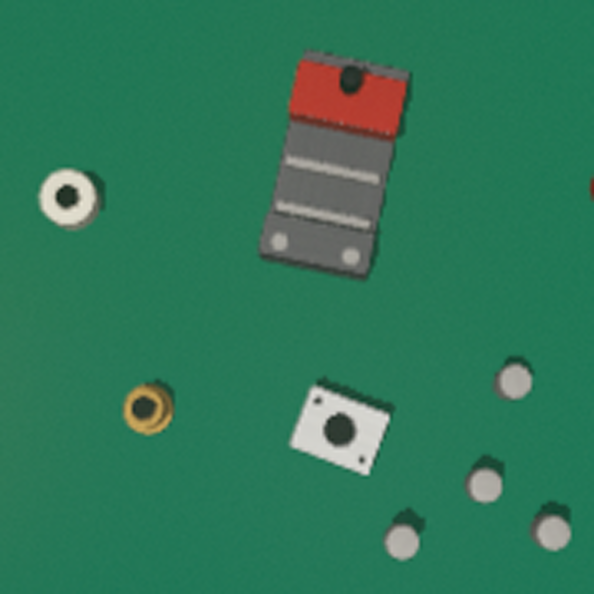

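Picture c1 confirms the scene. The block is at crop (340,429), the bush at (148,408), the spacer at (68,197), and pin A at (514,381) is the farthest pin. In the vise, the red jaw is on the far side, with parallels at (332,170) and (322,215). Measured sizes match the ones given, so I'll move to the bush and turn to the blue tray's y axis.

```bash
python3 -m handwheel '[{"x":0.108,"y":-0.188,"z":-0.042,"az":0.081},{"x":0.108,"y":-0.188,"z":-0.042,"az":0.081},{"x":0.108,"y":-0.188,"z":-0.042,"az":0.08},{"x":0.108,"y":-0.188,"z":-0.042},{"x":0.108,"y":-0.188,"z":-0.042},{"x":0.108,"y":-0.188,"z":-0.042},{"x":0.108,"y":-0.188,"z":-0.042},{"x":0.108,"y":-0.188,"z":-0.042}]' 1
python3 -m handwheel '[{"x":0.108,"y":-0.188,"z":-0.042},{"x":0.108,"y":-0.188,"z":-0.042},{"x":0.108,"y":-0.188,"z":-0.042},{"x":0.108,"y":-0.188,"z":-0.042},{},{},{},{}]'
python3 - <<'E'
from h import *
np.set_printoptions(precision=3,suppress=True)
im=cv2.imread("pics/top0.png")[...,::-1].copy()
# parallels: bright grey low-sat strips between jaws
h=cv2.cvtColor(im,cv2.COLOR_RGB2HSV).astype(int)
m=((h[...,1]<70)&(h[...,2]>125)); m[:140]=0;m[176:]=0;m[:,:280]=0;m[:,330:]=0
n,lab,st,ce=cv2.connectedComponentsWithStats(m.astype(np.uint8))
for i in range(1,n):
    if st[i,4]<15: continue
    ys,xs=np.nonzero(lab==i); P=np.array([onz("top",(x,y),28)[:2] for x,y in zip(xs,ys)]); w=np.linalg.eigh(np.cov(P.T)); v=w[1][:,1]
    s=(P-P.mean(0))@v; print(st[i],P.mean(0),np.degrees(np.arctan2(v[1],v[0])),"len",np.ptp(s))
E
```

```text
[291 152  29   9  87] [629.107   5.458] 76.34543923258778 len 69.59751597697633
[289 166  28   8  82] [595.822  12.435] 76.5550561182526 len 67.07353722524556invalid input at $[0]: expected keys x, y, z, ax, ay, az
invalid input at $[0]: expected keys x, y, z, ax, ay, az
```

```bash
python3 -m handwheel '[{"x":0.108,"y":-0.188,"z":-0.042,"ax":0,"ay":0,"az":0.081},{"x":0.108,"y":-0.188,"z":-0.042,"ax":0,"ay":0,"az":0.081},{"x":0.108,"y":-0.188,"z":-0.042,"ax":0,"ay":0,"az":0.08},{"x":0.108,"y":-0.188,"z":-0.042,"ax":0,"ay":0,"az":0},{"x":0.108,"y":-0.188,"z":-0.042,"ax":0,"ay":0,"az":0},{"x":0.108,"y":-0.188,"z":-0.042,"ax":0,"ay":0,"az":0},{"x":0.108,"y":-0.188,"z":-0.042,"ax":0,"ay":0,"az":0},{"x":0.108,"y":-0.188,"z":-0.042,"ax":0,"ay":0,"az":0}]' 1
python3 -m handwheel '[{"x":0.108,"y":-0.188,"z":-0.042,"ax":0,"ay":0,"az":0},{"x":0.108,"y":-0.188,"z":-0.042,"ax":0,"ay":0,"az":0},{"x":0.108,"y":-0.188,"z":-0.042,"ax":0,"ay":0,"az":0},{"x":0.108,"y":-0.188,"z":-0.042,"ax":0,"ay":0,"az":0},{"x":0,"y":0,"z":0,"ax":0,"ay":0,"az":0},{"x":0,"y":0,"z":0,"ax":0,"ay":0,"az":0},{"x":0,"y":0,"z":0,"ax":0,"ay":0,"az":0},{"x":0,"y":0,"z":0,"ax":0,"ay":0,"az":0}]'
```

```text
clock: 0.9
position: [372.0, 289.9, 163.7]
ee_rot: [1.0, 0.028, -0.0, 0.0]
contact_force: [0.4, 1.0, 0.0]
gripper_width: 85.5
grasp_force: 0.0
clock: 1.7
position: [457.8, 142.4, 130.8]
ee_rot: [1.0, 0.029, 0.0, -0.0]
contact_force: [-0.3, 0.1, -0.7]
gripper_width: 85.3
grasp_force: 0.0
```

```bash
python3 -m handwheel '[{"x":0,"y":0,"z":-0.152,"ax":0,"ay":0,"az":0},{"x":0,"y":0,"z":-0.152,"ax":0,"ay":0,"az":0},{"x":0,"y":0,"z":-0.152,"ax":0,"ay":0,"az":0},{"x":0,"y":0,"z":-0.1,"ax":0,"ay":0,"az":0},{"x":0,"y":0,"z":-0.052,"ax":0,"ay":0,"az":0},{"x":0,"y":0,"z":0,"ax":0,"ay":0,"az":0},{"x":0,"y":0,"z":0,"ax":0,"ay":0,"az":0},{"x":0,"y":0,"z":0,"ax":0,"ay":0,"az":0}]'
python3 -m handwheel '[{"x":0,"y":0,"z":0,"ax":0,"ay":0,"az":0},{"x":0,"y":0,"z":0,"ax":0,"ay":0,"az":0},{"x":0,"y":0,"z":0,"ax":0,"ay":0,"az":0},{"x":0,"y":0,"z":0,"ax":0,"ay":0,"az":0},{"x":0,"y":0,"z":0,"ax":0,"ay":0,"az":0},{"x":0,"y":0,"z":0,"ax":0,"ay":0,"az":0},{"x":0,"y":0,"z":0,"ax":0,"ay":0,"az":0},{"x":0,"y":0,"z":0,"ax":0,"ay":0,"az":0}]' -1
python3 - <<'E'
from h import *
im=grab("side"); cv2.imwrite("pics/s1.png",cv2.resize(im[100:260,180:380],None,fx=3,fy=3)[...,::-1])
E
```

```text
clock: 2.5
position: [458.8, 142.1, 10.1]
ee_rot: [1.0, 0.029, 0.001, -0.001]
contact_force: [0.6, -0.1, 0.2]
gripper_width: 85.0
grasp_force: 0.0
clock: 3.3
position: [458.3, 141.4, 9.3]
ee_rot: [1.0, 0.028, 0.0, -0.0]
contact_force: [-1.3, -0.8, 5.0]
gripper_width: 26.0
grasp_force: 58.8
```

View pics/s1.png

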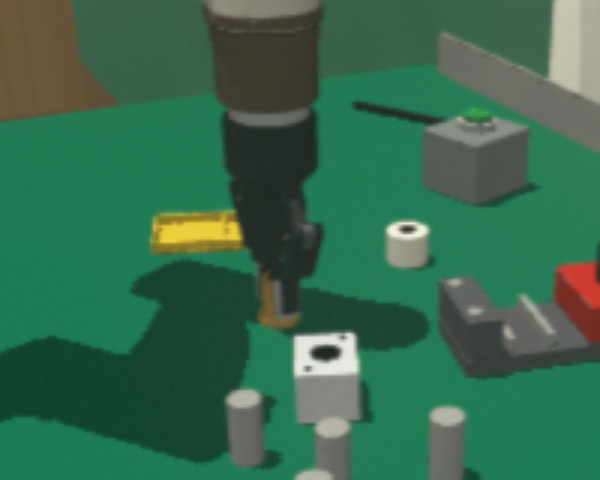

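The side crop shows the fingers on the bush at (280,300), standing upright; grip force is 59 N. Next I'll lift and carry it to the near blue pocket.

```bash
python3 -m handwheel '[{"x":0,"y":0,"z":0.05,"ax":0,"ay":0,"az":0},{"x":0,"y":0,"z":0.15,"ax":0,"ay":0,"az":0},{"x":0,"y":0,"z":0.2,"ax":0,"ay":0,"az":0},{"x":0,"y":0,"z":0.2,"ax":0,"ay":0,"az":0},{"x":-0.012,"y":-0.221,"z":0,"ax":0,"ay":0,"az":0},{"x":-0.012,"y":-0.221,"z":0,"ax":0,"ay":0,"az":0},{"x":-0.012,"y":-0.221,"z":0,"ax":0,"ay":0,"az":0},{"x":-0.012,"y":-0.221,"z":0,"ax":0,"ay":0,"az":0}]'
python3 -m handwheel '[{"x":-0.012,"y":-0.221,"z":0,"ax":0,"ay":0,"az":0},{"x":-0.012,"y":-0.221,"z":0,"ax":0,"ay":0,"az":0},{"x":-0.012,"y":-0.221,"z":0,"ax":0,"ay":0,"az":0},{"x":-0.012,"y":-0.221,"z":0,"ax":0,"ay":0,"az":0},{"x":-0.012,"y":-0.221,"z":0,"ax":0,"ay":0,"az":0},{"x":-0.012,"y":-0.221,"z":0,"ax":0,"ay":0,"az":0},{"x":-0.012,"y":-0.221,"z":0,"ax":0,"ay":0,"az":0},{"x":0,"y":0,"z":0,"ax":0,"ay":0,"az":0}]'
python3 -m handwheel '[{"x":0,"y":0,"z":-0.2,"ax":0,"ay":0,"az":0},{"x":0,"y":0,"z":-0.1,"ax":0,"ay":0,"az":0},{"x":0,"y":0,"z":0,"ax":0,"ay":0,"az":0},{"x":0,"y":0,"z":0,"ax":0,"ay":0,"az":0},{"x":0,"y":0,"z":0,"ax":0,"ay":0,"az":0},{"x":0,"y":0,"z":0,"ax":0,"ay":0,"az":0},{"x":0,"y":0,"z":0,"ax":0,"ay":0,"az":0},{"x":0,"y":0,"z":0,"ax":0,"ay":0,"az":0}]'
python3 - <<'E'
from h import *
im=grab("side"); cv2.imwrite("pics/s2.png",cv2.resize(im[230:380,300:500],None,fx=3,fy=3)[...,::-1])
E
```

```text
clock: 4.15
position: [447.6, -37.0, 129.2]
ee_rot: [1.0, 0.028, 0.0, -0.0]
contact_force: [0.6, -0.6, -2.0]
gripper_width: 26.2
grasp_force: 59.2
clock: 4.95
position: [430.8, -349.1, 128.5]
ee_rot: [1.0, 0.025, -0.0, 0.0]
contact_force: [0.0, 0.7, -0.9]
gripper_width: 26.0
grasp_force: 59.5
clock: 5.75
position: [432.0, -344.9, 69.6]
ee_rot: [1.0, 0.028, 0.001, 0.0]
contact_force: [0.4, -0.6, -1.9]
gripper_width: 25.6
grasp_force: 59.4
```

View pics/s2.png

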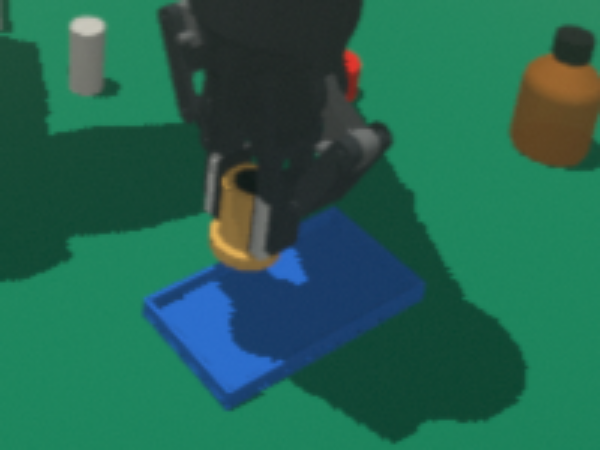

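The bush hangs upright over the tray at crop (245,215). I'll lower and release it, then go to the fitting.

```bash
python3 -m handwheel '[{"x":0,"y":0,"z":-0.15,"ax":0,"ay":0,"az":0},{"x":0,"y":0,"z":-0.08,"ax":0,"ay":0,"az":0},{"x":0,"y":0,"z":-0.03,"ax":0,"ay":0,"az":0},{"x":0,"y":0,"z":-0.02,"ax":0,"ay":0,"az":0},{"x":0,"y":0,"z":0,"ax":0,"ay":0,"az":0},{"x":0,"y":0,"z":0,"ax":0,"ay":0,"az":0},{"x":0,"y":0,"z":0,"ax":0,"ay":0,"az":0},{"x":0,"y":0,"z":0,"ax":0,"ay":0,"az":0}]'
python3 -m handwheel '[{"x":0,"y":0,"z":0,"ax":0,"ay":0,"az":0},{"x":0,"y":0,"z":0,"ax":0,"ay":0,"az":0},{"x":0,"y":0,"z":0,"ax":0,"ay":0,"az":0},{"x":0,"y":0,"z":0,"ax":0,"ay":0,"az":0},{"x":0,"y":0,"z":0,"ax":0,"ay":0,"az":0},{"x":0,"y":0,"z":0.05,"ax":0,"ay":0,"az":0},{"x":0,"y":0,"z":0.1,"ax":0,"ay":0,"az":0},{"x":0,"y":0,"z":0.15,"ax":0,"ay":0,"az":0}]' 0.4
python3 -m handwheel '[{"x":0,"y":0,"z":0.15,"ax":0,"ay":0,"az":0},{"x":0,"y":0,"z":0.15,"ax":0,"ay":0,"az":0},{"x":0.152,"y":0.116,"z":0,"ax":0,"ay":0,"az":0},{"x":0.152,"y":0.116,"z":0,"ax":0,"ay":0,"az":0},{"x":0.152,"y":0.116,"z":0,"ax":0,"ay":0,"az":0},{"x":0.152,"y":0.116,"z":0,"ax":0,"ay":0,"az":0},{"x":0.152,"y":0.116,"z":0,"ax":0,"ay":0,"az":0},{"x":0.152,"y":0.116,"z":0,"ax":0,"ay":0,"az":0}]' 1
python3 - <<'E'
from h import *
im=grab("top","t1"); s=grab("side","s3")
f=lambda h:((h[...,0]<8)|(h[...,0]>172))&(h[...,1]>150)
b=cv2.imread("pics/top0.png")[...,::-1].copy()
uv,bx,A=obj(b,(392,160),14,f);print(uv,onz("top",uv,20)[:2])
uv,bx,A=obj(s,(411,254),16,f);print(uv,onz("side",uv,13)[:2])
cv2.imwrite("pics/t1c.png",cv2.resize(im[110:270,360:500],None,fx=3.5,fy=3.5)[...,::-1])
E
```

```text
clock: 6.6
position: [431.9, -345.0, 13.5]
ee_rot: [1.0, 0.028, 0.001, 0.0]
contact_force: [0.3, 0.1, -1.9]
gripper_width: 26.3
grasp_force: 59.6
clock: 7.4
position: [430.6, -344.4, 72.8]
ee_rot: [1.0, 0.028, -0.002, -0.001]
contact_force: [0.0, -0.6, 0.4]
gripper_width: 59.7
grasp_force: 0.0
clock: 8.2
position: [615.1, -204.6, 133.9]
ee_rot: [1.0, 0.028, 0.0, 0.0]
contact_force: [-0.1, 0.2, -0.1]
gripper_width: 85.2
grasp_force: 0.0
[391.52240437 160.55300546] [ 614.61740316 -205.44452949]
[410.34074074 255.63407407] [ 611.85478026 -210.97349219]
```

View pics/t1c.png

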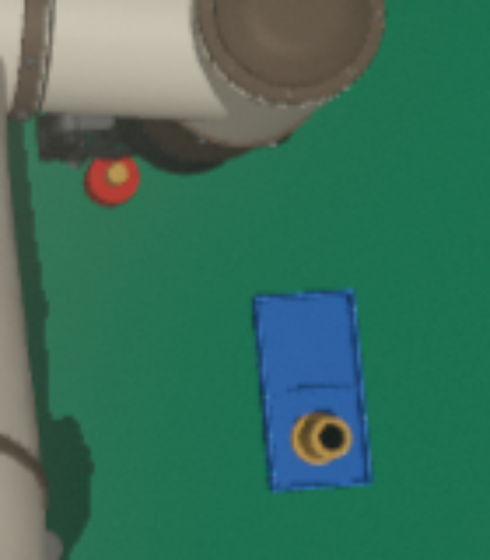

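The crop shows the bush standing in the near pocket at (320,437). The fitting at (110,182) is under the gripper, so I'll lower and grip its red body.

```bash
python3 -m handwheel '[{"x":-0.008,"y":-0.012,"z":-0.2,"ax":0,"ay":0,"az":0},{"x":0,"y":0,"z":-0.2,"ax":0,"ay":0,"az":0},{"x":0,"y":0,"z":-0.15,"ax":0,"ay":0,"az":0},{"x":0,"y":0,"z":-0.06,"ax":0,"ay":0,"az":0},{"x":0,"y":0,"z":-0.025,"ax":0,"ay":0,"az":0},{"x":0,"y":0,"z":0,"ax":0,"ay":0,"az":0},{"x":0,"y":0,"z":0,"ax":0,"ay":0,"az":0},{"x":0,"y":0,"z":0,"ax":0,"ay":0,"az":0}]'
python3 -m handwheel '[{"x":0,"y":0,"z":0,"ax":0,"ay":0,"az":0},{"x":0,"y":0,"z":0,"ax":0,"ay":0,"az":0},{"x":0,"y":0,"z":0,"ax":0,"ay":0,"az":0},{"x":0,"y":0,"z":0,"ax":0,"ay":0,"az":0},{"x":0,"y":0,"z":0,"ax":0,"ay":0,"az":0},{"x":0,"y":0,"z":0,"ax":0,"ay":0,"az":0},{"x":0,"y":0,"z":0,"ax":0,"ay":0,"az":0},{"x":0,"y":0,"z":0,"ax":0,"ay":0,"az":0}]' -1
python3 -m handwheel '[{"x":0,"y":0,"z":0.03,"ax":0,"ay":0,"az":0},{"x":0,"y":0,"z":0.1,"ax":0,"ay":0,"az":0},{"x":0,"y":0,"z":0.2,"ax":0,"ay":0,"az":0},{"x":0,"y":0,"z":0.2,"ax":0,"ay":0,"az":0},{"x":0,"y":0,"z":0.07,"ax":0,"ay":0,"az":0},{"x":0,"y":0,"z":0,"ax":0,"ay":0,"az":0},{"x":0,"y":0,"z":0,"ax":0,"ay":0,"az":0},{"x":0,"y":0,"z":0,"ax":0,"ay":0,"az":0}]'
```

```text
clock: 9.1
position: [613.6, -208.3, 7.8]
ee_rot: [1.0, 0.028, 0.002, 0.0]
contact_force: [0.6, 0.2, 0.8]
gripper_width: 85.5
grasp_force: 0.0
clock: 9.9
position: [612.9, -208.2, 6.5]
ee_rot: [1.0, 0.028, 0.001, 0.0]
contact_force: [-0.1, 0.6, 5.8]
gripper_width: 33.8
grasp_force: 60.1
clock: 10.7
position: [610.8, -207.8, 123.2]
ee_rot: [1.0, 0.028, -0.002, -0.001]
contact_force: [-0.5, -0.4, -1.3]
gripper_width: 34.3
grasp_force: 59.9
```

```bash
python3 -m handwheel '[{"x":-0.114,"y":-0.133,"z":0,"ax":0,"ay":0,"az":0},{"x":-0.114,"y":-0.133,"z":0,"ax":0,"ay":0,"az":0},{"x":-0.114,"y":-0.133,"z":0,"ax":0,"ay":0,"az":0},{"x":-0.114,"y":-0.133,"z":0,"ax":0,"ay":0,"az":0},{"x":-0.114,"y":-0.133,"z":0,"ax":0,"ay":0,"az":0},{"x":0,"y":0,"z":-0.1,"ax":0,"ay":0,"az":0},{"x":0,"y":0,"z":0,"ax":0,"ay":0,"az":0},{"x":0,"y":0,"z":0,"ax":0,"ay":0,"az":0}]'
python3 - <<'E'
from h import *
s=grab("side","s4");cv2.imwrite("pics/s4c.png",cv2.resize(s[230:380,300:500],None,fx=3,fy=3)[...,::-1])
E
```

```text
clock: 11.5
position: [497.8, -340.8, 104.5]
ee_rot: [1.0, 0.028, -0.002, -0.001]
contact_force: [-0.1, 0.2, -1.0]
gripper_width: 34.1
grasp_force: 59.9
```

View pics/s4c.png

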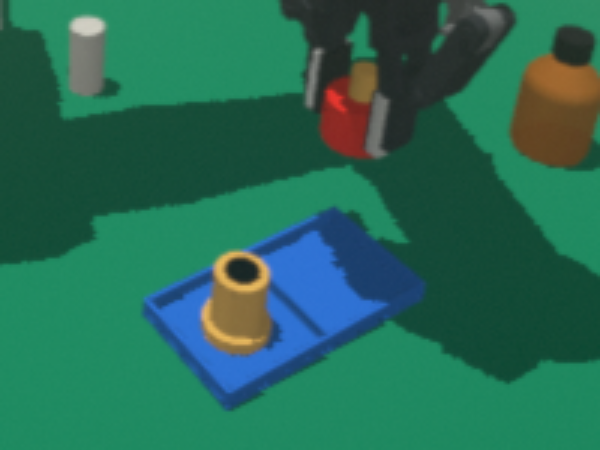

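The bush stands well in its pocket at (240,300), and the fitting hangs upright at (360,115). I'll lower it in two stages.

```bash
python3 -m handwheel '[{"x":0,"y":0,"z":-0.2,"ax":0,"ay":0,"az":0},{"x":0,"y":0,"z":-0.15,"ax":0,"ay":0,"az":0},{"x":0,"y":0,"z":-0.08,"ax":0,"ay":0,"az":0},{"x":0,"y":0,"z":-0.02,"ax":0,"ay":0,"az":0},{"x":0,"y":0,"z":0,"ax":0,"ay":0,"az":0},{"x":0,"y":0,"z":0,"ax":0,"ay":0,"az":0},{"x":0,"y":0,"z":0,"ax":0,"ay":0,"az":0},{"x":0,"y":0,"z":0,"ax":0,"ay":0,"az":0}]'
```

```text
clock: 12.35
position: [499.1, -341.3, 17.1]
ee_rot: [1.0, 0.028, 0.001, 0.0]
contact_force: [-0.6, 0.1, -0.3]
gripper_width: 34.2
grasp_force: 59.9
```

```bash
python3 -m handwheel '[{"x":0,"y":0,"z":-0.025,"ax":0,"ay":0,"az":0},{"x":0,"y":0,"z":0,"ax":0,"ay":0,"az":0},{"x":0,"y":0,"z":0,"ax":0,"ay":0,"az":0},{"x":0,"y":0,"z":0,"ax":0,"ay":0,"az":0},{"x":0,"y":0,"z":0,"ax":0,"ay":0,"az":0},{"x":0,"y":0,"z":0,"ax":0,"ay":0,"az":0},{"x":0,"y":0,"z":0,"ax":0,"ay":0,"az":0},{"x":0,"y":0,"z":0,"ax":0,"ay":0,"az":0}]'
python3 -m handwheel '[{"x":0,"y":0,"z":0,"ax":0,"ay":0,"az":0},{"x":0,"y":0,"z":0,"ax":0,"ay":0,"az":0},{"x":0,"y":0,"z":0,"ax":0,"ay":0,"az":0},{"x":0,"y":0,"z":0,"ax":0,"ay":0,"az":0},{"x":0,"y":0,"z":0,"ax":0,"ay":0,"az":0},{"x":0,"y":0,"z":0.05,"ax":0,"ay":0,"az":0},{"x":0,"y":0,"z":0.1,"ax":0,"ay":0,"az":0},{"x":0,"y":0,"z":0.2,"ax":0,"ay":0,"az":0}]' 0.4
python3 -m handwheel '[{"x":0,"y":0,"z":0.15,"ax":0,"ay":0,"az":0},{"x":0,"y":0,"z":0.1,"ax":0,"ay":0,"az":0},{"x":-0.028,"y":0.218,"z":0,"ax":0,"ay":0,"az":-0.09},{"x":-0.028,"y":0.218,"z":0,"ax":0,"ay":0,"az":-0.09},{"x":-0.028,"y":0.218,"z":0,"ax":0,"ay":0,"az":-0.089},{"x":-0.028,"y":0.218,"z":0,"ax":0,"ay":0,"az":0},{"x":-0.028,"y":0.218,"z":0,"ax":0,"ay":0,"az":0},{"x":0,"y":0,"z":0,"ax":0,"ay":0,"az":0}]' 1
python3 - <<'E'
from h import *
s=grab("side","s5");cv2.imwrite("pics/s5c.png",cv2.resize(s[180:380,250:520],None,fx=2.9,fy=2.9)[...,::-1])
E
```

```text
clock: 13.15
position: [498.4, -341.1, 10.9]
ee_rot: [1.0, 0.028, 0.0, 0.0]
contact_force: [0.0, 0.4, -0.7]
gripper_width: 34.2
grasp_force: 59.9
clock: 13.95
position: [496.4, -340.2, 79.4]
ee_rot: [1.0, 0.028, -0.003, -0.001]
contact_force: [1.6, 0.1, -0.8]
gripper_width: 59.9
grasp_force: 0.0
clock: 14.75
position: [469.9, -119.9, 132.0]
ee_rot: [0.984, -0.178, 0.001, -0.0]
contact_force: [0.7, -1.0, -0.1]
gripper_width: 85.6
grasp_force: 0.0
```

View pics/s5c.png

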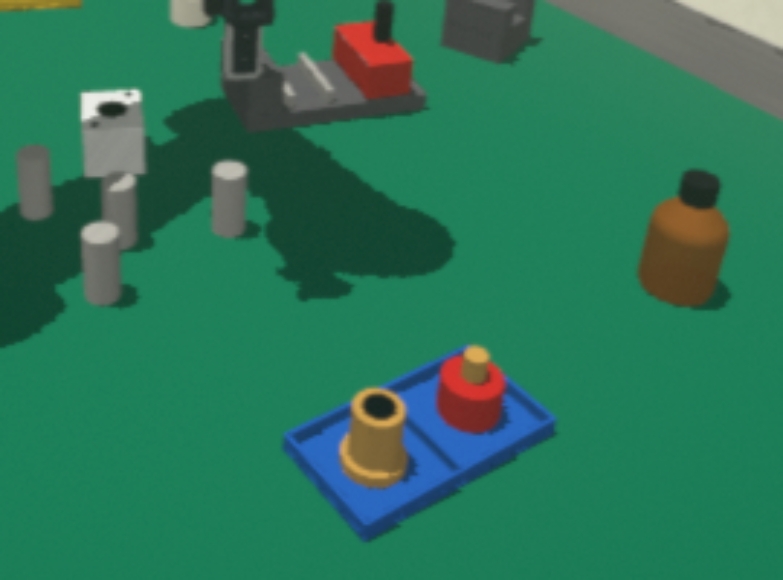

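The bush at (375,440) and the fitting at (470,390) stand upright, one to each blue pocket. Pin A at (229,200) is under the gripper and clear of the other pins.

```bash
python3 -m handwheel '[{"x":0.004,"y":-0.012,"z":-0.16,"ax":0,"ay":0,"az":0},{"x":0,"y":0,"z":-0.16,"ax":0,"ay":0,"az":0},{"x":0,"y":0,"z":-0.15,"ax":0,"ay":0,"az":0},{"x":0,"y":0,"z":-0.09,"ax":0,"ay":0,"az":0},{"x":0,"y":0,"z":0,"ax":0,"ay":0,"az":0},{"x":0,"y":0,"z":0,"ax":0,"ay":0,"az":0},{"x":0,"y":0,"z":0,"ax":0,"ay":0,"az":0},{"x":0,"y":0,"z":0,"ax":0,"ay":0,"az":0}]'
python3 -m handwheel '[{"x":0,"y":0,"z":0,"ax":0,"ay":0,"az":0},{"x":0,"y":0,"z":0,"ax":0,"ay":0,"az":0},{"x":0,"y":0,"z":0,"ax":0,"ay":0,"az":0},{"x":0,"y":0,"z":0,"ax":0,"ay":0,"az":0},{"x":0,"y":0,"z":0,"ax":0,"ay":0,"az":0},{"x":0,"y":0,"z":0,"ax":0,"ay":0,"az":0},{"x":0,"y":0,"z":0,"ax":0,"ay":0,"az":0},{"x":0,"y":0,"z":0,"ax":0,"ay":0,"az":0}]' -1
python3 -m handwheel '[{"x":0,"y":0,"z":0.03,"ax":0,"ay":0,"az":0},{"x":0,"y":0,"z":0.12,"ax":0,"ay":0,"az":0},{"x":0,"y":0,"z":0.2,"ax":0,"ay":0,"az":0},{"x":0,"y":0,"z":0.2,"ax":0,"ay":0,"az":0},{"x":0,"y":0,"z":0.1,"ax":0,"ay":0,"az":0},{"x":0,"y":0,"z":0,"ax":0,"ay":0,"az":0},{"x":0,"y":0,"z":0,"ax":0,"ay":0,"az":0},{"x":0,"y":0,"z":0,"ax":0,"ay":0,"az":0}]'
```

```text
clock: 15.6
position: [472.3, -126.1, 20.2]
ee_rot: [0.983, -0.181, 0.001, -0.0]
contact_force: [-0.0, 0.3, -0.1]
gripper_width: 85.4
grasp_force: 0.0
clock: 16.4
position: [471.6, -125.9, 19.2]
ee_rot: [0.983, -0.181, 0.0, -0.0]
contact_force: [-0.6, 2.4, 6.0]
gripper_width: 22.4
grasp_force: 58.6
clock: 17.2
position: [469.8, -125.9, 147.1]
ee_rot: [0.983, -0.182, -0.002, 0.0]
contact_force: [0.2, 0.9, -1.8]
gripper_width: 22.3
grasp_force: 58.8
```

```bash
python3 -m handwheel '[{"x":-0.012,"y":0.1,"z":0,"ax":0,"ay":0,"az":0},{"x":-0.012,"y":0.22,"z":0,"ax":0,"ay":0,"az":0},{"x":-0.012,"y":0.23,"z":0,"ax":0,"ay":0,"az":0},{"x":-0.012,"y":0.23,"z":0,"ax":0,"ay":0,"az":0},{"x":-0.012,"y":0.23,"z":0,"ax":0,"ay":0,"az":0},{"x":-0.012,"y":0.23,"z":0,"ax":0,"ay":0,"az":0},{"x":-0.012,"y":0.23,"z":0,"ax":0,"ay":0,"az":0},{"x":-0.012,"y":0.23,"z":0,"ax":0,"ay":0,"az":0}]'
python3 -m handwheel '[{"x":-0.012,"y":0.23,"z":0,"ax":0,"ay":0,"az":0},{"x":-0.012,"y":0.23,"z":0,"ax":0,"ay":0,"az":0},{"x":-0.012,"y":0.18,"z":0,"ax":0,"ay":0,"az":0},{"x":0,"y":0,"z":-0.15,"ax":0,"ay":0,"az":0},{"x":0,"y":0,"z":-0.15,"ax":0,"ay":0,"az":0},{"x":0,"y":0,"z":-0.1,"ax":0,"ay":0,"az":0},{"x":0,"y":0,"z":-0.05,"ax":0,"ay":0,"az":0},{"x":0,"y":0,"z":0,"ax":0,"ay":0,"az":0}]'
python3 -m handwheel '[{"x":0,"y":0,"z":0,"ax":0,"ay":0,"az":0},{"x":0,"y":0,"z":0,"ax":0,"ay":0,"az":0},{"x":0,"y":0,"z":0,"ax":0,"ay":0,"az":0},{"x":0,"y":0,"z":0,"ax":0,"ay":0,"az":0},{"x":0,"y":0,"z":0,"ax":0,"ay":0,"az":0},{"x":0,"y":0,"z":0,"ax":0,"ay":0,"az":0},{"x":0,"y":0,"z":0,"ax":0,"ay":0,"az":0},{"x":0,"y":0,"z":0,"ax":0,"ay":0,"az":0}]'
```

```text
clock: 18.0
position: [450.8, 215.3, 147.2]
ee_rot: [0.983, -0.181, -0.001, 0.001]
contact_force: [1.0, -0.2, -2.1]
gripper_width: 22.2
grasp_force: 59.1
clock: 18.8
position: [443.9, 340.7, 56.3]
ee_rot: [0.983, -0.181, -0.001, 0.003]
contact_force: [0.3, 0.3, -0.6]
gripper_width: 22.1
grasp_force: 59.2
clock: 19.6
position: [444.9, 342.0, 58.9]
ee_rot: [0.983, -0.181, 0.0, -0.0]
contact_force: [0.1, -0.1, -1.5]
gripper_width: 22.5
grasp_force: 59.2
```

```bash
python3 -m handwheel '[{"x":0,"y":0,"z":-0.1,"ax":0,"ay":0,"az":0},{"x":0,"y":0,"z":-0.05,"ax":0,"ay":0,"az":0},{"x":0,"y":0,"z":-0.028,"ax":0,"ay":0,"az":0},{"x":0,"y":0,"z":0,"ax":0,"ay":0,"az":0},{"x":0,"y":0,"z":0,"ax":0,"ay":0,"az":0},{"x":0,"y":0,"z":0,"ax":0,"ay":0,"az":0},{"x":0,"y":0,"z":0,"ax":0,"ay":0,"az":0},{"x":0,"y":0,"z":0,"ax":0,"ay":0,"az":0}]'
python3 -m handwheel '[{"x":0,"y":0,"z":0,"ax":0,"ay":0,"az":0},{"x":0,"y":0,"z":0,"ax":0,"ay":0,"az":0},{"x":0,"y":0,"z":0,"ax":0,"ay":0,"az":0},{"x":0,"y":0,"z":0,"ax":0,"ay":0,"az":0},{"x":0,"y":0,"z":0,"ax":0,"ay":0,"az":0},{"x":0,"y":0,"z":0.05,"ax":0,"ay":0,"az":0},{"x":0,"y":0,"z":0.1,"ax":0,"ay":0,"az":0},{"x":0,"y":0,"z":0.2,"ax":0,"ay":0,"az":0}]' 0.4
python3 -m handwheel '[{"x":0,"y":0,"z":0.15,"ax":0,"ay":0,"az":0},{"x":0,"y":0,"z":0,"ax":0,"ay":0,"az":0},{"x":0.168,"y":-0.146,"z":0,"ax":0,"ay":0,"az":0},{"x":0.168,"y":-0.146,"z":0,"ax":0,"ay":0,"az":0},{"x":0.168,"y":-0.146,"z":0,"ax":0,"ay":0,"az":0},{"x":0.168,"y":-0.146,"z":0,"ax":0,"ay":0,"az":0},{"x":0.168,"y":-0.146,"z":0,"ax":0,"ay":0,"az":0},{"x":0,"y":0,"z":0,"ax":0,"ay":0,"az":0}]' 1
python3 - <<'E'
from h import *
s=grab("side","s6");t=grab("top","t6")
a=cv2.resize(s[120:220,200:350],None,fx=4,fy=4);b=cv2.resize(t[140:270,130:250],None,fx=2.5,fy=2.5)
c=np.zeros((400,900,3),np.uint8);c[:400,:600]=a;c[:325,600:]=b
cv2.imwrite("pics/s6c.png",cv2.resize(c,(800,356))[...,::-1])
E
```

```text
clock: 20.4
position: [445.0, 342.1, 23.5]
ee_rot: [0.983, -0.181, 0.0, -0.0]
contact_force: [0.2, -0.5, -1.7]
gripper_width: 22.3
grasp_force: 59.1
clock: 21.2
position: [443.5, 340.4, 92.0]
ee_rot: [0.983, -0.182, -0.002, 0.003]
contact_force: [0.5, 1.2, -0.1]
gripper_width: 59.7
grasp_force: 0.0
clock: 22.0
position: [615.8, 192.3, 122.7]
ee_rot: [0.983, -0.184, 0.0, 0.0]
contact_force: [-1.0, 0.2, -0.0]
gripper_width: 85.5
grasp_force: 0.0
```

View pics/s6c.png

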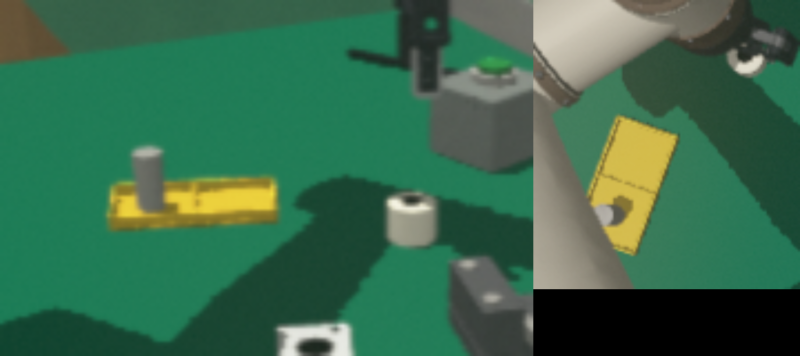

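The pin stands in the yellow near pocket (left crop (148,180)), and the spacer at (412,218) is under the gripper.

```bash
python3 -m handwheel '[{"x":0,"y":0.005,"z":-0.16,"ax":0,"ay":0,"az":0},{"x":0,"y":0,"z":-0.16,"ax":0,"ay":0,"az":0},{"x":0,"y":0,"z":-0.15,"ax":0,"ay":0,"az":0},{"x":0,"y":0,"z":-0.08,"ax":0,"ay":0,"az":0},{"x":0,"y":0,"z":-0.02,"ax":0,"ay":0,"az":0},{"x":0,"y":0,"z":0,"ax":0,"ay":0,"az":0},{"x":0,"y":0,"z":0,"ax":0,"ay":0,"az":0},{"x":0,"y":0,"z":0,"ax":0,"ay":0,"az":0}]'
python3 -m handwheel '[{"x":0,"y":0,"z":0,"ax":0,"ay":0,"az":0},{"x":0,"y":0,"z":0,"ax":0,"ay":0,"az":0},{"x":0,"y":0,"z":0,"ax":0,"ay":0,"az":0},{"x":0,"y":0,"z":0,"ax":0,"ay":0,"az":0},{"x":0,"y":0,"z":0,"ax":0,"ay":0,"az":0},{"x":0,"y":0,"z":0,"ax":0,"ay":0,"az":0},{"x":0,"y":0,"z":0,"ax":0,"ay":0,"az":0},{"x":0,"y":0,"z":0,"ax":0,"ay":0,"az":0}]' -1
python3 -m handwheel '[{"x":0,"y":0,"z":0.03,"ax":0,"ay":0,"az":0},{"x":0,"y":0,"z":0.12,"ax":0,"ay":0,"az":0},{"x":0,"y":0,"z":0.2,"ax":0,"ay":0,"az":0},{"x":0,"y":0,"z":0.2,"ax":0,"ay":0,"az":0},{"x":0,"y":0,"z":0.05,"ax":0,"ay":0,"az":0},{"x":0,"y":0,"z":0,"ax":0,"ay":0,"az":0},{"x":0,"y":0,"z":0,"ax":0,"ay":0,"az":0},{"x":0,"y":0,"z":0,"ax":0,"ay":0,"az":0}]'
```

```text
clock: 22.9
position: [613.6, 197.8, 10.9]
ee_rot: [0.983, -0.181, 0.001, -0.001]
contact_force: [0.0, -0.3, 0.8]
gripper_width: 85.5
grasp_force: 0.0
clock: 23.7
position: [613.5, 197.3, 10.0]
ee_rot: [0.983, -0.181, 0.001, -0.0]
contact_force: [0.7, 0.1, 6.2]
gripper_width: 38.5
grasp_force: 60.6
clock: 24.5
position: [611.6, 196.4, 126.9]
ee_rot: [0.983, -0.182, -0.002, 0.001]
contact_force: [-0.6, -0.3, -0.5]
gripper_width: 37.8
grasp_force: 60.4
```

```bash
python3 -m handwheel '[{"x":-0.106,"y":0.122,"z":0,"ax":0,"ay":0,"az":0},{"x":-0.106,"y":0.122,"z":0,"ax":0,"ay":0,"az":0},{"x":-0.106,"y":0.122,"z":0,"ax":0,"ay":0,"az":0},{"x":-0.106,"y":0.122,"z":0,"ax":0,"ay":0,"az":0},{"x":-0.106,"y":0.122,"z":0,"ax":0,"ay":0,"az":0},{"x":0,"y":0,"z":0,"ax":0,"ay":0,"az":0},{"x":0,"y":0,"z":0,"ax":0,"ay":0,"az":0},{"x":0,"y":0,"z":0,"ax":0,"ay":0,"az":0}]'
python3 -m handwheel '[{"x":0,"y":0,"z":-0.16,"ax":0,"ay":0,"az":0},{"x":0,"y":0,"z":-0.16,"ax":0,"ay":0,"az":0},{"x":0,"y":0,"z":-0.12,"ax":0,"ay":0,"az":0},{"x":0,"y":0,"z":-0.06,"ax":0,"ay":0,"az":0},{"x":0,"y":0,"z":-0.03,"ax":0,"ay":0,"az":0},{"x":0,"y":0,"z":0,"ax":0,"ay":0,"az":0},{"x":0,"y":0,"z":0,"ax":0,"ay":0,"az":0},{"x":0,"y":0,"z":0,"ax":0,"ay":0,"az":0}]'
```

```text
clock: 25.3
position: [506.9, 318.3, 128.3]
ee_rot: [0.983, -0.182, -0.001, 0.001]
contact_force: [-0.2, -0.3, -0.0]
gripper_width: 38.2
grasp_force: 60.4
clock: 26.1
position: [507.6, 319.7, 24.6]
ee_rot: [0.983, -0.181, 0.001, -0.001]
contact_force: [0.3, 0.4, -0.2]
gripper_width: 38.1
grasp_force: 60.4
```

```bash
python3 -m handwheel '[{"x":0,"y":0,"z":-0.025,"ax":0,"ay":0,"az":0},{"x":0,"y":0,"z":-0.025,"ax":0,"ay":0,"az":0},{"x":0,"y":0,"z":0,"ax":0,"ay":0,"az":0},{"x":0,"y":0,"z":0,"ax":0,"ay":0,"az":0},{"x":0,"y":0,"z":0,"ax":0,"ay":0,"az":0},{"x":0,"y":0,"z":0,"ax":0,"ay":0,"az":0},{"x":0,"y":0,"z":0,"ax":0,"ay":0,"az":0},{"x":0,"y":0,"z":0,"ax":0,"ay":0,"az":0}]'
python3 -m handwheel '[{"x":0,"y":0,"z":0,"ax":0,"ay":0,"az":0},{"x":0,"y":0,"z":0,"ax":0,"ay":0,"az":0},{"x":0,"y":0,"z":0,"ax":0,"ay":0,"az":0},{"x":0,"y":0,"z":0,"ax":0,"ay":0,"az":0},{"x":0,"y":0,"z":0,"ax":0,"ay":0,"az":0},{"x":0,"y":0,"z":0.05,"ax":0,"ay":0,"az":0},{"x":0,"y":0,"z":0.15,"ax":0,"ay":0,"az":0},{"x":0,"y":0,"z":0.2,"ax":0,"ay":0,"az":0}]' 0.4
python3 -m handwheel '[{"x":0,"y":0,"z":0.2,"ax":0,"ay":0,"az":0},{"x":-0.049,"y":-0.226,"z":0,"ax":0,"ay":0,"az":-0.016},{"x":-0.049,"y":-0.226,"z":0,"ax":0,"ay":0,"az":0},{"x":-0.049,"y":-0.226,"z":0,"ax":0,"ay":0,"az":0},{"x":-0.049,"y":-0.226,"z":0,"ax":0,"ay":0,"az":0},{"x":-0.049,"y":-0.226,"z":0,"ax":0,"ay":0,"az":0},{"x":-0.049,"y":-0.226,"z":0,"ax":0,"ay":0,"az":0},{"x":-0.049,"y":-0.226,"z":0,"ax":0,"ay":0,"az":0}]' 1
python3 - <<'E'
from h import *
s=grab("side","s7");cv2.imwrite("pics/s7c.png",cv2.resize(s[130:290,200:420],None,fx=3.5,fy=3.5)[...,::-1])
E
```

```text
clock: 26.9
position: [506.9, 319.0, 13.3]
ee_rot: [0.983, -0.181, -0.0, 0.0]
contact_force: [0.6, 0.2, -1.0]
gripper_width: 38.1
grasp_force: 60.5
clock: 27.7
position: [505.9, 318.1, 93.0]
ee_rot: [0.983, -0.181, -0.001, 0.002]
contact_force: [-0.5, 1.0, 0.4]
gripper_width: 60.1
grasp_force: 0.0
clock: 28.5
position: [437.8, 1.1, 134.3]
ee_rot: [0.981, -0.193, 0.001, -0.0]
contact_force: [2.2, -0.3, 0.1]
gripper_width: 85.6
grasp_force: 0.0
```

View pics/s7c.png

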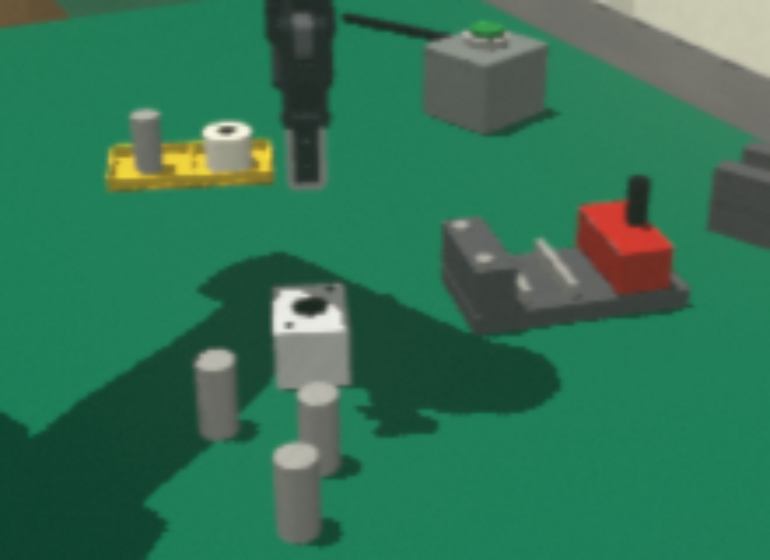

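The pin (147,140) and spacer (228,147) stand in the yellow tray. The block at (312,330) is below the gripper, so I'll grip its upper part across the length.

```bash
python3 -m handwheel '[{"x":0,"y":0,"z":-0.16,"ax":0,"ay":0,"az":0},{"x":0,"y":0,"z":-0.16,"ax":0,"ay":0,"az":0},{"x":0,"y":0,"z":-0.15,"ax":0,"ay":0,"az":0},{"x":0,"y":0,"z":-0.06,"ax":0,"ay":0,"az":0},{"x":0,"y":0,"z":-0.025,"ax":0,"ay":0,"az":0},{"x":0,"y":0,"z":0,"ax":0,"ay":0,"az":0},{"x":0,"y":0,"z":0,"ax":0,"ay":0,"az":0},{"x":0,"y":0,"z":0,"ax":0,"ay":0,"az":0}]'
python3 -m handwheel '[{"x":0,"y":0,"z":0,"ax":0,"ay":0,"az":0},{"x":0,"y":0,"z":0,"ax":0,"ay":0,"az":0},{"x":0,"y":0,"z":0,"ax":0,"ay":0,"az":0},{"x":0,"y":0,"z":0,"ax":0,"ay":0,"az":0},{"x":0,"y":0,"z":0,"ax":0,"ay":0,"az":0},{"x":0,"y":0,"z":0,"ax":0,"ay":0,"az":0},{"x":0,"y":0,"z":0,"ax":0,"ay":0,"az":0},{"x":0,"y":0,"z":0,"ax":0,"ay":0,"az":0}]' -1
python3 -m handwheel '[{"x":0,"y":0,"z":0.03,"ax":0,"ay":0,"az":0},{"x":0,"y":0,"z":0.1,"ax":0,"ay":0,"az":0},{"x":0,"y":0,"z":0.2,"ax":0,"ay":0,"az":0},{"x":0,"y":0,"z":0.2,"ax":0,"ay":0,"az":0},{"x":0,"y":0,"z":0.07,"ax":0,"ay":0,"az":0},{"x":0,"y":0,"z":0,"ax":0,"ay":0,"az":0},{"x":0,"y":0,"z":0,"ax":0,"ay":0,"az":0},{"x":0,"y":0,"z":0,"ax":0,"ay":0,"az":0}]'
```

```text
clock: 29.35
position: [439.1, 3.0, 23.3]
ee_rot: [0.981, -0.194, 0.001, -0.001]
contact_force: [0.2, -0.2, -0.2]
gripper_width: 85.6
grasp_force: 0.0
clock: 30.15
position: [438.7, 2.7, 23.3]
ee_rot: [0.981, -0.193, 0.0, -0.0]
contact_force: [-1.6, 0.0, 6.5]
gripper_width: 58.2
grasp_force: 64.4
clock: 30.95
position: [436.9, 2.3, 140.7]
ee_rot: [0.981, -0.194, -0.002, 0.001]
contact_force: [-0.9, -0.4, -3.0]
gripper_width: 58.4
grasp_force: 65.8
```

```bash
python3 -m handwheel '[{"x":0.173,"y":0.0065,"z":0,"ax":0,"ay":0,"az":0.0535},{"x":0.173,"y":0.0065,"z":0,"ax":0,"ay":0,"az":0.0535},{"x":0.173,"y":0.0065,"z":0,"ax":0,"ay":0,"az":0},{"x":0.173,"y":0.0065,"z":0,"ax":0,"ay":0,"az":0},{"x":0.173,"y":0.0065,"z":0,"ax":0,"ay":0,"az":0},{"x":0,"y":0,"z":-0.15,"ax":0,"ay":0,"az":0},{"x":0,"y":0,"z":-0.15,"ax":0,"ay":0,"az":0},{"x":0,"y":0,"z":0,"ax":0,"ay":0,"az":0}]'
python3 -m handwheel '[{"x":0,"y":0,"z":0,"ax":0,"ay":0,"az":0},{"x":0,"y":0,"z":0,"ax":0,"ay":0,"az":0},{"x":0,"y":0,"z":0,"ax":0,"ay":0,"az":0},{"x":0,"y":0,"z":0,"ax":0,"ay":0,"az":0},{"x":0,"y":0,"z":0,"ax":0,"ay":0,"az":0},{"x":0,"y":0,"z":0,"ax":0,"ay":0,"az":0},{"x":0,"y":0,"z":0,"ax":0,"ay":0,"az":0},{"x":0,"y":0,"z":0,"ax":0,"ay":0,"az":0}]'
python3 - <<'E'
from h import *
s=grab("side","s8");t=grab("top","t8")
a=cv2.resize(s[140:240,300:410],None,fx=4,fy=4);b=cv2.resize(t[100:200,265:355],None,fx=4,fy=4)
cv2.imwrite("pics/s8c.png",np.hstack([a,b])[...,::-1])
E
```

```text
clock: 31.75
position: [606.9, 8.3, 75.4]
ee_rot: [0.994, -0.111, -0.007, 0.002]
contact_force: [0.4, -0.1, -2.5]
gripper_width: 58.5
grasp_force: 66.0
clock: 32.55
position: [611.3, 9.1, 82.4]
ee_rot: [0.994, -0.111, 0.0, 0.0]
contact_force: [-0.1, 0.9, -2.2]
gripper_width: 58.4
grasp_force: 66.0
```

View pics/s8c.png

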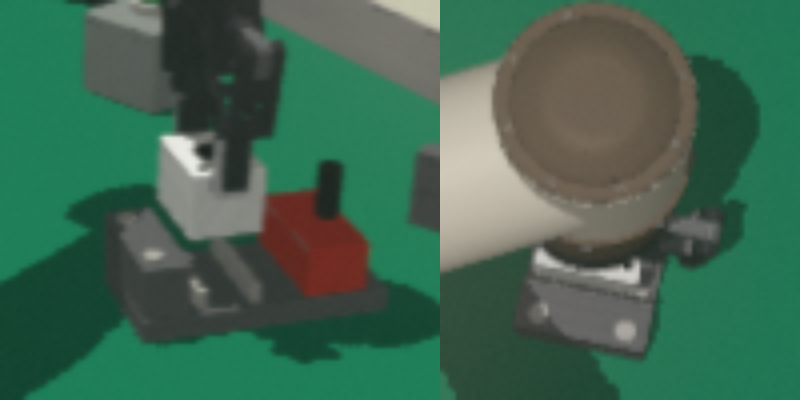

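The block is aligned over the gap between the jaws: (212,185) in the side crop, parallel to the fixed jaw in the top crop. I'll lower it gently.

```bash
python3 -m handwheel '[{"x":0,"y":0,"z":-0.05,"ax":0,"ay":0,"az":0},{"x":0,"y":0,"z":-0.05,"ax":0,"ay":0,"az":0},{"x":0,"y":0,"z":-0.025,"ax":0,"ay":0,"az":0},{"x":0,"y":0,"z":-0.015,"ax":0,"ay":0,"az":0},{"x":0,"y":0,"z":-0.007,"ax":0,"ay":0,"az":0},{"x":0,"y":0,"z":0,"ax":0,"ay":0,"az":0},{"x":0,"y":0,"z":0,"ax":0,"ay":0,"az":0},{"x":0,"y":0,"z":0,"ax":0,"ay":0,"az":0}]'
```

```text
clock: 33.45
position: [611.6, 9.2, 53.3]
ee_rot: [0.994, -0.111, 0.0, -0.0]
contact_force: [1.4, 0.6, -2.7]
gripper_width: 58.7
grasp_force: 66.0
```

```bash
python3 -m handwheel '[{"x":0,"y":0,"z":-0.005,"ax":0,"ay":0,"az":0},{"x":0,"y":0,"z":-0.004,"ax":0,"ay":0,"az":0},{"x":0,"y":0,"z":0,"ax":0,"ay":0,"az":0},{"x":0,"y":0,"z":0,"ax":0,"ay":0,"az":0},{"x":0,"y":0,"z":0,"ax":0,"ay":0,"az":0},{"x":0,"y":0,"z":0,"ax":0,"ay":0,"az":0},{"x":0,"y":0,"z":0,"ax":0,"ay":0,"az":0},{"x":0,"y":0,"z":0,"ax":0,"ay":0,"az":0}]'
python3 -m handwheel '[{"x":0,"y":0,"z":0,"ax":0,"ay":0,"az":0},{"x":0,"y":0,"z":0,"ax":0,"ay":0,"az":0},{"x":0,"y":0,"z":0,"ax":0,"ay":0,"az":0},{"x":0,"y":0,"z":0,"ax":0,"ay":0,"az":0},{"x":0,"y":0,"z":0.05,"ax":0,"ay":0,"az":0},{"x":0,"y":0,"z":0.1,"ax":0,"ay":0,"az":0},{"x":0,"y":0,"z":0.2,"ax":0,"ay":0,"az":0},{"x":0,"y":0,"z":0.2,"ax":0,"ay":0,"az":0}]' 0.9
python3 -m handwheel '[{"x":-0.1,"y":0.2,"z":0.05,"ax":0,"ay":0,"az":0},{"x":-0.1,"y":0.2,"z":0,"ax":0,"ay":0,"az":0},{"x":-0.1,"y":0.2,"z":0,"ax":0,"ay":0,"az":0},{"x":-0.1,"y":0.2,"z":0,"ax":0,"ay":0,"az":0},{"x":0,"y":0,"z":0,"ax":0,"ay":0,"az":0},{"x":0,"y":0,"z":0,"ax":0,"ay":0,"az":0},{"x":0,"y":0,"z":0,"ax":0,"ay":0,"az":0},{"x":0,"y":0,"z":0,"ax":0,"ay":0,"az":0}]'
python3 - <<'E'
from h import *
s=grab("side","s9");t=grab("top","t9")
a=cv2.resize(s[140:240,300:410],None,fx=4,fy=4);b=cv2.resize(t[100:200,265:355],None,fx=4,fy=4)
cv2.imwrite("pics/s9c.png",np.hstack([a,b])[...,::-1])
f=lambda h:(h[...,1]<60)&(h[...,2]>150)
uv,bx,A=obj(t,(307,160),18,f);P=np.array([onz("top",q,70)[:2] for q in bx]);e=P[1]-P[0],P[2]-P[1]
print(P.mean(0),[np.linalg.norm(v) for v in e],[np.degrees(np.arctan2(v[1],v[0])) for v in e])
uv,bx,A=obj(t,(311,128),7,lambda h:h[...,2]<60);print("post",uv,bx,onz("top",uv,75))
E
```

```text
clock: 34.25
position: [611.4, 9.2, 51.4]
ee_rot: [0.994, -0.111, 0.0, -0.0]
contact_force: [-1.1, -0.4, 1.1]
gripper_width: 58.5
grasp_force: 66.3
clock: 35.05
position: [611.0, 9.0, 162.5]
ee_rot: [0.994, -0.111, -0.0, 0.0]
contact_force: [1.5, -0.8, 0.3]
gripper_width: 81.2
grasp_force: 0.0
clock: 35.85
position: [531.8, 168.1, 171.2]
ee_rot: [0.994, -0.111, 0.0, 0.0]
contact_force: [-0.1, -0.8, -0.8]
gripper_width: 80.8
grasp_force: 0.0
[611.10295542  10.65993561] [np.float64(45.64578340277539), np.float64(59.88888257469887)] [np.float64(-12.289823573890798), np.float64(-102.56865230077858)]
post [310.84482759 128.5862069 ] [[307.46153855 131.69230843]
 [308.92307663 124.38461518]
 [314.11538506 125.42307663]
 [312.65384674 132.73077011]] [684.94183146  -9.64978964  75.        ]
```

View pics/s9c.png

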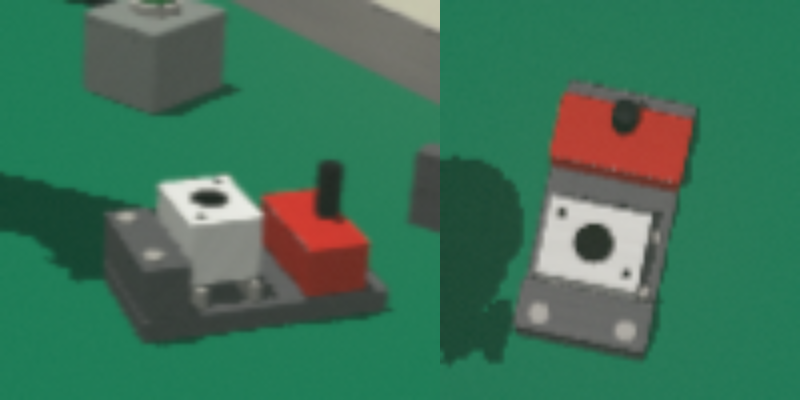

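The block sits flat on the parallels and square to the jaws, but its bore at (594,242) looks about 3 mm left of the line from the bolts' midpoint (581,321) to the post (626,117). I'll measure that offset.

```bash
python3 - <<'E'
from h import *
np.set_printoptions(precision=2,suppress=True)
t=cv2.imread("pics/t9.png")[...,::-1].copy()
v=np.array([-np.sin(np.radians(12.55)),-np.cos(np.radians(12.55))]);u=np.array([v[1],-v[0]])
def rep(n,c,r,z,f):
    uv,b,A=obj(t,c,r,f);P=np.array([onz("top",q+.0,z)[:2] for q in b]);m=onz("top",uv,z)[:2]
    print(n,A,"rect x,y",P.mean(0)@u,P.mean(0)@v,"cent",m@u,m@v,"y range",(P@v).min(),(P@v).max())
red=lambda h:((h[...,0]<8)|(h[...,0]>172))&(h[...,1]>150)
rep("block",(307,160),18,70,lambda h:(h[...,1]<60)&(h[...,2]>150))
rep("red",(311,134),24,50,red)
rep("post",(311,128),7,75,lambda h:h[...,2]<60)
rep("bore",(303.5,160.5),7,70,lambda h:h[...,2]<90)
rep("boltL",(289.5,178),5,50,lambda h:(h[...,2]>130)&(h[...,1]<90))
rep("boltR",(311,182.5),5,50,lambda h:(h[...,2]>130)&(h[...,1]<90))
rep("vise all",(306,155),44,25,None)
# fixed jaw + base right/left edges along rows of vise
h=cv2.cvtColor(t,cv2.COLOR_RGB2HSV).astype(int)
ng=~((h[...,0]>60)&(h[...,0]<95)&(h[...,1]>110))
for r in range(150,187,4):
    xs=np.nonzero(ng[r,275:340])[0]+275; print(r,xs.min(),xs.max(),onz("top",(xs.min()-.5,r),16)[:2]@v,onz("top",(xs.max()+.5,r),16)[:2]@v)
E
```

```text
block 462.0 rect x,y -594.1854100065134 -143.19271936914652 cent -594.1785229927249 -143.0507150423674 y range -173.18872204036205 -113.29984263914317
red 466.0 rect x,y -661.2973774014987 -139.66843749972261 cent -660.7588610603102 -139.5394882172623 y range -179.21321672345908 -99.99803029419778
post 29.0 rect x,y -670.7191826149894 -139.55468333826124 cent -670.6731666595065 -139.4128202388331 y range -145.74761009417125 -133.37005895337458
bore 53.0 rect x,y -595.3051513992219 -142.96905969413623 cent -594.8764188001546 -143.0415108396784 y range -153.94555808588518 -132.00471998787796
boltL 15.5 rect x,y -551.067632049339 -167.7717820734693 cent -550.4014773099212 -167.50788536790154 y range -173.5744784087685 -161.9729186239926
boltR 14.5 rect x,y -550.8075626070936 -114.81185518361913 cent -550.6453297658157 -114.91823605790833 y range -120.36468692045304 -109.26209646497874
vise all 2108.5 rect x,y -618.0155421755896 -141.3305597615786 cent -617.6056471095352 -140.61082121323662 y range -183.73844100526807 -98.43169949444115
150 290 323 -181.74461138969335 -100.46804622265302
154 290 322 -179.78655350203076 -100.95633590020957
158 289 322 -180.21511651314637 -99.05357154889626
162 288 321 -180.64304560590531 -99.54220552085835
166 287 320 -181.0703421857793 -100.03011624916391
170 285 319 -183.87536206565753 -100.51730533837141
174 284 318 -184.2996254163793 -101.0037743882968
178 283 317 -184.72326308523262 -101.48952499403025
182 284 317 -180.39999297605402 -99.59473579569043
186 298 316 -145.23063730157986 -100.08082881924192
```

The block sits 2.7 mm off the jaw axis towards +y. I'll regrip it centred on the axis; closing the fingers will slide it into place.

```bash
python3 -m handwheel '[{"x":0.099,"y":-0.202,"z":0,"ax":0,"ay":0,"az":0},{"x":0.099,"y":-0.202,"z":0,"ax":0,"ay":0,"az":0},{"x":0.099,"y":-0.202,"z":0,"ax":0,"ay":0,"az":0},{"x":0.099,"y":-0.202,"z":0,"ax":0,"ay":0,"az":0},{"x":0,"y":0,"z":-0.1,"ax":0,"ay":0,"az":0},{"x":0,"y":0,"z":-0.1,"ax":0,"ay":0,"az":0},{"x":0,"y":0,"z":-0.1,"ax":0,"ay":0,"az":0},{"x":0,"y":0,"z":0,"ax":0,"ay":0,"az":0}]' 1
python3 -m handwheel '[{"x":0,"y":0,"z":-0.1,"ax":0,"ay":0,"az":0},{"x":0,"y":0,"z":-0.1,"ax":0,"ay":0,"az":0},{"x":0,"y":0,"z":-0.06,"ax":0,"ay":0,"az":0},{"x":0,"y":0,"z":-0.03,"ax":0,"ay":0,"az":0},{"x":0,"y":0,"z":0,"ax":0,"ay":0,"az":0},{"x":0,"y":0,"z":0,"ax":0,"ay":0,"az":0},{"x":0,"y":0,"z":0,"ax":0,"ay":0,"az":0},{"x":0,"y":0,"z":0,"ax":0,"ay":0,"az":0}]'
```

```text
clock: 36.75
position: [608.5, 6.1, 107.9]
ee_rot: [0.994, -0.112, -0.003, 0.001]
contact_force: [-0.3, -0.5, -0.5]
gripper_width: 85.3
grasp_force: 0.0
clock: 37.55
position: [611.0, 7.7, 54.0]
ee_rot: [0.994, -0.111, 0.001, -0.0]
contact_force: [-0.3, -1.3, -0.0]
gripper_width: 85.5
grasp_force: 0.0
```

```bash
python3 -m handwheel '[{"x":0,"y":-0.006,"z":0,"ax":0,"ay":0,"az":0},{"x":0,"y":0,"z":0,"ax":0,"ay":0,"az":0},{"x":0,"y":0,"z":0,"ax":0,"ay":0,"az":0},{"x":0,"y":0,"z":0,"ax":0,"ay":0,"az":0},{"x":0,"y":0,"z":0,"ax":0,"ay":0,"az":0},{"x":0,"y":0,"z":0,"ax":0,"ay":0,"az":0},{"x":0,"y":0,"z":0,"ax":0,"ay":0,"az":0},{"x":0,"y":0,"z":0,"ax":0,"ay":0,"az":0}]'
python3 -m handwheel '[{"x":0,"y":0,"z":0,"ax":0,"ay":0,"az":0},{"x":0,"y":0,"z":0,"ax":0,"ay":0,"az":0},{"x":0,"y":0,"z":0,"ax":0,"ay":0,"az":0},{"x":0,"y":0,"z":0,"ax":0,"ay":0,"az":0},{"x":0,"y":0,"z":0,"ax":0,"ay":0,"az":0},{"x":0,"y":0,"z":0,"ax":0,"ay":0,"az":0},{"x":0,"y":0,"z":0,"ax":0,"ay":0,"az":0},{"x":0,"y":0,"z":0,"ax":0,"ay":0,"az":0}]' -1
python3 -m handwheel '[{"x":0,"y":0,"z":0,"ax":0,"ay":0,"az":0},{"x":0,"y":0,"z":0,"ax":0,"ay":0,"az":0},{"x":0,"y":0,"z":0,"ax":0,"ay":0,"az":0},{"x":0,"y":0,"z":0,"ax":0,"ay":0,"az":0},{"x":0,"y":0,"z":0,"ax":0,"ay":0,"az":0},{"x":0,"y":0,"z":0.05,"ax":0,"ay":0,"az":0},{"x":0,"y":0,"z":0.15,"ax":0,"ay":0,"az":0},{"x":0,"y":0,"z":0.15,"ax":0,"ay":0,"az":0}]' 1
python3 -m handwheel '[{"x":0.186,"y":-0.042,"z":0,"ax":0,"ay":0,"az":0},{"x":0.186,"y":-0.042,"z":0,"ax":0,"ay":0,"az":0},{"x":0,"y":0,"z":0,"ax":0,"ay":0,"az":0},{"x":0,"y":0,"z":0,"ax":0,"ay":0,"az":0},{"x":0,"y":0,"z":0,"ax":0,"ay":0,"az":0},{"x":0,"y":0,"z":0,"ax":0,"ay":0,"az":0},{"x":0,"y":0,"z":0,"ax":0,"ay":0,"az":0},{"x":0,"y":0,"z":0,"ax":0,"ay":0,"az":0}]'
```

```text
clock: 38.35
position: [610.5, 6.4, 53.1]
ee_rot: [0.994, -0.111, -0.0, 0.0]
contact_force: [0.1, -0.4, -0.8]
gripper_width: 85.0
grasp_force: 0.0
clock: 39.15
position: [611.3, 6.7, 53.9]
ee_rot: [0.994, -0.11, 0.001, -0.0]
contact_force: [0.1, 2.0, 5.7]
gripper_width: 58.7
grasp_force: 66.1
clock: 39.95
position: [610.2, 6.2, 124.0]
ee_rot: [0.994, -0.111, -0.001, 0.0]
contact_force: [0.3, -0.0, -0.1]
gripper_width: 85.0
grasp_force: 0.0
clock: 40.75
position: [684.6, -10.2, 123.5]
ee_rot: [0.994, -0.11, 0.0, -0.0]
contact_force: [-0.6, -0.4, 0.8]
gripper_width: 85.4
grasp_force: 0.0
```

```bash
python3 -m handwheel '[{"x":0,"y":0,"z":-0.15,"ax":0,"ay":0,"az":0},{"x":0,"y":0,"z":-0.1,"ax":0,"ay":0,"az":0},{"x":0,"y":0,"z":-0.06,"ax":0,"ay":0,"az":0},{"x":0,"y":0,"z":-0.015,"ax":0,"ay":0,"az":0},{"x":0,"y":0,"z":0,"ax":0,"ay":0,"az":0},{"x":0,"y":0,"z":0,"ax":0,"ay":0,"az":0},{"x":0,"y":0,"z":0,"ax":0,"ay":0,"az":0},{"x":0,"y":0,"z":0,"ax":0,"ay":0,"az":0}]'
python3 -m handwheel '[{"x":0,"y":0,"z":0,"ax":0,"ay":0,"az":0},{"x":0,"y":0,"z":0,"ax":0,"ay":0,"az":0},{"x":0,"y":0,"z":0,"ax":0,"ay":0,"az":0},{"x":0,"y":0,"z":0,"ax":0,"ay":0,"az":0},{"x":0,"y":0,"z":0,"ax":0,"ay":0,"az":0},{"x":0,"y":0,"z":0,"ax":0,"ay":0,"az":0},{"x":0,"y":0,"z":0,"ax":0,"ay":0,"az":0},{"x":0,"y":0,"z":0,"ax":0,"ay":0,"az":0}]' -1
python3 -m handwheel '[{"x":0,"y":0,"z":0,"ax":0,"ay":0,"az":0},{"x":0,"y":0,"z":0,"ax":0,"ay":0,"az":0},{"x":0,"y":0,"z":0,"ax":0,"ay":0,"az":0},{"x":0,"y":0,"z":0,"ax":0,"ay":0,"az":0},{"x":0,"y":0,"z":0,"ax":0,"ay":0,"az":0},{"x":0,"y":0,"z":0,"ax":0,"ay":0,"az":0},{"x":0,"y":0,"z":0,"ax":0,"ay":0,"az":0},{"x":0,"y":0,"z":0,"ax":0,"ay":0,"az":0}]'
python3 - <<'E'
from h import *
print(arm.read_state()["contact_force"])
v=np.array([-np.sin(np.radians(12.65)),-np.cos(np.radians(12.65))])
print(arm.read_state()["position"][:2]@v, np.array([611.1,6.6])@v)
s=grab("side","s10")
E
```

```text
clock: 41.55
position: [685.4, -10.4, 59.1]
ee_rot: [0.994, -0.111, 0.001, -0.0]
contact_force: [-0.5, 0.0, -0.7]
gripper_width: 85.6
grasp_force: 0.0
clock: 42.35
position: [684.9, -10.5, 58.3]
ee_rot: [0.994, -0.111, 0.0, -0.0]
contact_force: [-0.6, -0.3, 1.5]
gripper_width: 14.1
grasp_force: 58.4
clock: 43.15
position: [685.0, -10.4, 58.3]
ee_rot: [0.994, -0.111, 0.0, -0.0]
contact_force: [-1.5, 0.8, 3.1]
gripper_width: 14.1
grasp_force: 58.6
[-1.51856992  0.84452969  3.13294438]
-139.8512292000863 -140.26751786805062
```

Post and block now agree to 0.4 mm on the axis. I'll pull the jaw towards the block.

```bash
python3 -m handwheel '[{"x":-0.0244,"y":0.0055,"z":0,"ax":0,"ay":0,"az":0},{"x":-0.0244,"y":0.0055,"z":0,"ax":0,"ay":0,"az":0},{"x":-0.0244,"y":0.0055,"z":0,"ax":0,"ay":0,"az":0},{"x":-0.0244,"y":0.0055,"z":0,"ax":0,"ay":0,"az":0},{"x":0,"y":0,"z":0,"ax":0,"ay":0,"az":0},{"x":0,"y":0,"z":0,"ax":0,"ay":0,"az":0},{"x":0,"y":0,"z":0,"ax":0,"ay":0,"az":0},{"x":0,"y":0,"z":0,"ax":0,"ay":0,"az":0}]'
python3 -m handwheel '[{"x":-0.0098,"y":0.0022,"z":0,"ax":0,"ay":0,"az":0},{"x":-0.0098,"y":0.0022,"z":0,"ax":0,"ay":0,"az":0},{"x":-0.0049,"y":0.0011,"z":0,"ax":0,"ay":0,"az":0},{"x":0,"y":0,"z":0,"ax":0,"ay":0,"az":0},{"x":0,"y":0,"z":0,"ax":0,"ay":0,"az":0},{"x":0,"y":0,"z":0,"ax":0,"ay":0,"az":0},{"x":0,"y":0,"z":0,"ax":0,"ay":0,"az":0},{"x":0,"y":0,"z":0,"ax":0,"ay":0,"az":0}]'
```

```text
clock: 44.0
position: [664.6, -5.6, 58.2]
ee_rot: [0.994, -0.111, -0.001, -0.0]
contact_force: [-1.0, 1.9, 3.9]
gripper_width: 14.1
grasp_force: 59.1
clock: 44.8
position: [660.8, -4.8, 58.3]
ee_rot: [0.994, -0.111, 0.0, -0.0]
contact_force: [4.5, 1.7, 2.0]
gripper_width: 14.0
grasp_force: 58.7
```

```bash
python3 -m handwheel '[{"x":-0.0049,"y":0.0011,"z":0,"ax":0,"ay":0,"az":0},{"x":-0.0049,"y":0.0011,"z":0,"ax":0,"ay":0,"az":0},{"x":0,"y":0,"z":0,"ax":0,"ay":0,"az":0},{"x":0,"y":0,"z":0,"ax":0,"ay":0,"az":0},{"x":0,"y":0,"z":0,"ax":0,"ay":0,"az":0},{"x":0,"y":0,"z":0,"ax":0,"ay":0,"az":0},{"x":0,"y":0,"z":0,"ax":0,"ay":0,"az":0},{"x":0,"y":0,"z":0,"ax":0,"ay":0,"az":0}]'
python3 -m handwheel '[{"x":-0.0049,"y":0.0011,"z":0,"ax":0,"ay":0,"az":0},{"x":-0.0049,"y":0.0011,"z":0,"ax":0,"ay":0,"az":0},{"x":0,"y":0,"z":0,"ax":0,"ay":0,"az":0},{"x":0,"y":0,"z":0,"ax":0,"ay":0,"az":0},{"x":0,"y":0,"z":0,"ax":0,"ay":0,"az":0},{"x":0,"y":0,"z":0,"ax":0,"ay":0,"az":0},{"x":0,"y":0,"z":0,"ax":0,"ay":0,"az":0},{"x":0,"y":0,"z":0,"ax":0,"ay":0,"az":0}]'
```

```text
clock: 45.6
position: [659.1, -4.4, 58.2]
ee_rot: [0.994, -0.111, 0.001, -0.0]
contact_force: [5.0, 2.2, 1.1]
gripper_width: 14.4
grasp_force: 58.7
clock: 46.4
position: [657.9, -4.1, 58.3]
ee_rot: [0.994, -0.111, 0.001, -0.0]
contact_force: [6.9, -0.2, -1.8]
gripper_width: 14.1
grasp_force: 58.6
```

```bash
python3 -m handwheel '[{"x":-0.0049,"y":0.0011,"z":0,"ax":0,"ay":0,"az":0},{"x":-0.0049,"y":0.0011,"z":0,"ax":0,"ay":0,"az":0},{"x":0,"y":0,"z":0,"ax":0,"ay":0,"az":0},{"x":0,"y":0,"z":0,"ax":0,"ay":0,"az":0},{"x":0,"y":0,"z":0,"ax":0,"ay":0,"az":0},{"x":0,"y":0,"z":0,"ax":0,"ay":0,"az":0},{"x":0,"y":0,"z":0,"ax":0,"ay":0,"az":0},{"x":0,"y":0,"z":0,"ax":0,"ay":0,"az":0}]'
python3 -m handwheel '[{"x":-0.0049,"y":0.0011,"z":0,"ax":0,"ay":0,"az":0},{"x":-0.0049,"y":0.0011,"z":0,"ax":0,"ay":0,"az":0},{"x":0,"y":0,"z":0,"ax":0,"ay":0,"az":0},{"x":0,"y":0,"z":0,"ax":0,"ay":0,"az":0},{"x":0,"y":0,"z":0,"ax":0,"ay":0,"az":0},{"x":0,"y":0,"z":0,"ax":0,"ay":0,"az":0},{"x":0,"y":0,"z":0,"ax":0,"ay":0,"az":0},{"x":0,"y":0,"z":0,"ax":0,"ay":0,"az":0}]'
```

```text
clock: 47.2
position: [657.9, -4.0, 58.3]
ee_rot: [0.994, -0.11, 0.004, -0.0]
contact_force: [11.4, -1.7, -4.3]
gripper_width: 13.8
grasp_force: 58.7
clock: 48.0
position: [657.9, -4.0, 58.3]
ee_rot: [0.994, -0.11, 0.006, -0.001]
contact_force: [17.0, -4.6, -7.5]
gripper_width: 14.0
grasp_force: 58.7
```

The jaw has stopped and the force is rising, so the block is clamped. I'll pull to about 30 N for firmness, then back the command off, release and clear.

```bash
python3 -m handwheel '[{"x":-0.0098,"y":0.0022,"z":0,"ax":0,"ay":0,"az":0},{"x":-0.0098,"y":0.0022,"z":0,"ax":0,"ay":0,"az":0},{"x":0,"y":0,"z":0,"ax":0,"ay":0,"az":0},{"x":0,"y":0,"z":0,"ax":0,"ay":0,"az":0},{"x":0,"y":0,"z":0,"ax":0,"ay":0,"az":0},{"x":0,"y":0,"z":0,"ax":0,"ay":0,"az":0},{"x":0,"y":0,"z":0,"ax":0,"ay":0,"az":0},{"x":0,"y":0,"z":0,"ax":0,"ay":0,"az":0}]'
```

```text
clock: 48.8
position: [657.9, -3.9, 58.3]
ee_rot: [0.994, -0.11, 0.01, -0.001]
contact_force: [27.5, -8.4, -14.7]
gripper_width: 14.1
grasp_force: 59.0
```

```bash
python3 -m handwheel '[{"x":0,"y":0,"z":0,"ax":0,"ay":0,"az":0},{"x":0,"y":0,"z":0,"ax":0,"ay":0,"az":0},{"x":0,"y":0,"z":0,"ax":0,"ay":0,"az":0},{"x":0,"y":0,"z":0,"ax":0,"ay":0,"az":0},{"x":0,"y":0,"z":0,"ax":0,"ay":0,"az":0},{"x":0,"y":0,"z":0,"ax":0,"ay":0,"az":0},{"x":0,"y":0,"z":0.1,"ax":0,"ay":0,"az":0},{"x":0,"y":0,"z":0.15,"ax":0,"ay":0,"az":0}]' 0.5
python3 -m handwheel '[{"x":0,"y":0,"z":0.2,"ax":0,"ay":0,"az":0},{"x":0,"y":0,"z":0.1,"ax":0,"ay":0,"az":0},{"x":-0.1,"y":0.2,"z":0,"ax":0,"ay":0,"az":0},{"x":-0.1,"y":0.2,"z":0,"ax":0,"ay":0,"az":0},{"x":-0.1,"y":0.2,"z":0,"ax":0,"ay":0,"az":0},{"x":-0.1,"y":0.2,"z":0,"ax":0,"ay":0,"az":0},{"x":0,"y":0,"z":0,"ax":0,"ay":0,"az":0},{"x":0,"y":0,"z":0,"ax":0,"ay":0,"az":0}]'
python3 - <<'E'
from h import *
np.set_printoptions(precision=2,suppress=True)
s=grab("side","s11");t=grab("top","t11")
a=cv2.resize(s[140:240,300:410],None,fx=4,fy=4);b=cv2.resize(t[100:200,265:355],None,fx=4,fy=4)
cv2.imwrite("pics/s11c.png",np.hstack([a,b])[...,::-1])
v=np.array([-np.sin(np.radians(12.65)),-np.cos(np.radians(12.65))]);u=np.array([v[1],-v[0]])
red=lambda h:((h[...,0]<8)|(h[...,0]>172))&(h[...,1]>150)
for n,c,r,z,f in (("block",(307,162),18,70,lambda h:(h[...,1]<60)&(h[...,2]>150)),("red",(309,140),24,50,red)):
    uv,bx,A=obj(t,c,r,f);P=np.array([onz("top",q,z)[:2] for q in bx]);e=P[1]-P[0];m=onz("top",uv,z)[:2]
    print(n,m@u,m@v,np.degrees(np.arctan2(e[1],e[0])))
E
```

```text
clock: 49.6
position: [647.0, -2.5, 106.5]
ee_rot: [0.994, -0.111, -0.003, 0.001]
contact_force: [-0.2, 0.8, 1.3]
gripper_width: 64.2
grasp_force: 0.0
clock: 50.4
position: [568.2, 158.8, 168.5]
ee_rot: [0.994, -0.109, 0.0, -0.0]
contact_force: [-0.2, -0.1, -0.7]
gripper_width: 64.2
grasp_force: 0.0
block -592.4835255377407 -141.7841783277536 -13.071714145790388
red -636.1132243029563 -140.88337203618272 -13.043266107599681
```

View pics/s11c.png

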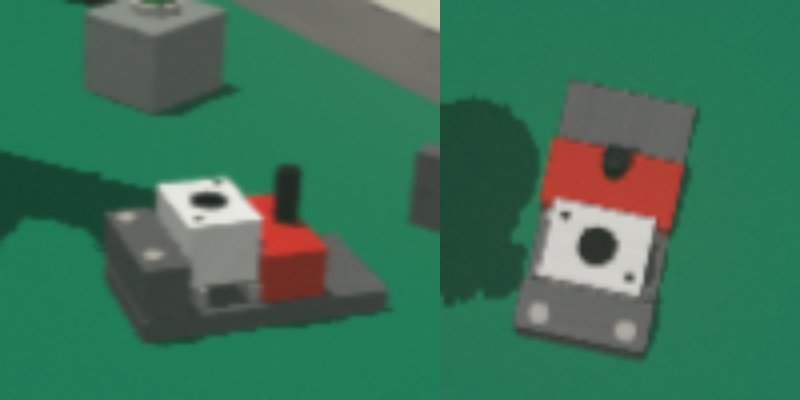

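The red jaw is tight against the block at (597,245). The block sits flat, square and within about 1 mm of the axis. Handing in.

```bash
python3 -c "
from bench import arm
print(arm.job_done())"
```

```text
the job is handed in; nothing more can be done
None
```

Job handed in at about 50 s: bush and fitting stand in the blue tray, pin and spacer in the yellow tray, the block is clamped in the vise (jaw pulled up to about 29 N, centred to about 1 mm), and the oil bottle was not touched.

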